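# Take the drive coupling off the food processor

## Robot

A 6-joint arm with a two-finger parallel gripper is mounted at the origin on a cart in front of the work surface, level with it; the furniture and walls round the work are solid. World frame = base frame: x ahead of the robot, y to its left, z up, the work surface at z = 0. Lengths are in m, angles in rad, forces in N, time in s.
With the tool pointing down it reaches from about 0.4 to 0.925 m from the base axis. Payload 12.5 kg.
Tool frame: the origin (TCP) lies between the finger pads, 19 mm behind the fingertips; this is the grasp point; z points along the fingers, y is the direction in which the jaws open and shut (so a half turn about z gives the same grasp; the last joint's range is limited). The gripper opens to 95 mm and grips with 3 to 60 N. Pads are 20 mm wide; open, the fingers measure 119 mm over their backs; the gripper's body (75 mm by 180 mm) begins 59 mm behind the grasp point.
Start: joints at [-1.445, 0.491, 1.559, -0, 1.092, -0.106], TCP at [0.144, -0.608, 0.233] pointing down, gripper open.
Joint ranges: [-3.1, 3.1], [-0.84, 2.19], [0.05, 2.79], [-1.13, 4.28], [0.06, 2.93], [-2.69, 2.69]. Speed limits (rad/s): [2.22, 2.22, 2.79, 3.14, 3.14, 3.14].

## Interface

Orientations are given as a unit quaternion [w, x, y, z].
In Python, from rig import state, capture, sign_off gives the robot as it stands.
- The arm moves only by the tool servo_tool, never from a script. Its argument "plan" is a list of rows, each a list of 3 entries, a list of its own where there are three numbers: the turn, a rotation vector about the tool's x, y, z in degrees, then the shift along the tool's x, y, z in m, then the closure in counts, from 0 (fully open) to 255 (shut). In form: [[[wx, wy, wz], [tx, ty, tz], grip], ...]. A call has 1 to 8 rows; each row is the pose to reach, as a shift and turn from the pose commanded when the call began, along the tool's axes at that moment; what a row does not reach only later rows make up. A row lasts 1/10 s, in which the tool goes at most 50 mm and 8.59 degrees, less where a joint would pass 70% of its speed; a pose out of reach is approached as far as the arm can. A call with a gripper value outside its range is refused whole. The fingers move at their own pace and stop on an object; "force" is the grip in N (left out, the last holds). Time passes only in rows, so rows that repeat a pose let the fingers close. It gives the time, the measured TCP pose, the force and the opening at its end, in the units of the state.
- state(): the state, without advancing time (a new reading comes with each control period).
- capture(name): name is "side" or "top"; returns a dict with "img" (400x640x3 uint8, red, green, blue), "fx", "fy", "cx", "cy" (pixels), "dist_coeffs" ([k1, k2, p1, p2, k3] as OpenCV has them; the pictures are not rectified), "world_from_camera" (4x4, takes a point from camera to world coordinates). Camera axes: x right, y down, z forward; pixel columns grow to the right and rows downward; lengths in m; the calibration is good to about 2 mm. A picture is of the moment at which its call begins. There is no depth.
- sign_off(): hands the job in, once; it reports no verdict.
The state is a dict: "time": time; "joints": joint angles; "joint_vel": joint speeds; "effort": joint torques, N m; "tool_pos": TCP position; "ee_rot": TCP orientation; "wrist_force": force on the tool from outside, world axes, zero at the start; "ft_torque": the same for the moment, N m; "opening": finger opening in m.
Only numpy, scipy, OpenCV 4.12 (cv2) and the standard library are available. Lean on these libraries where they do the work, as an engineer would, in place of code of your own. Each camera call takes 0.05 s, during which the arm holds its last target.

## Task

The drive coupling of the food processor is worn and has to come off, but I do not know whether this one has a right-hand or a left-hand thread. Take the cup off the drive deck and set it down gently on the free post of the accessory stand, then try the coupling both ways, unscrew it the way it loosens, and lift it off the spindle. Finish still holding the coupling in the air, well clear above the machine's deck, and leave everything else where it is.

Things in the scene. Friction and masses are not known exactly. Their poses are not given: they have to be found in the camera images.
- base: Compact white food processor, fixed. Origin on the worktop under the upright drive axis. Its low front part carries a flat round grey drive deck, 124 mm across, 60 mm above the worktop. A motor tower 96 mm wide and 107 mm high stands behind, its front face 63 mm from the drive axis toward the body's +x. A knob on the front looks to -x.
- deck (a point): Centre of the drive deck on the upright drive axis, at deck height (60 mm above the worktop). The spindle stands 20 mm high here inside the coupling.
- cup: Loose clear cup with a ribbed orange ring, mouth down on the deck over the coupling; 125 mm high, about 200 g. Origin at the centre of its underside, z up. The ring is 70 mm across and 46 mm high; its hollow skirt, 60 mm across, 38 mm deep and open below, goes over the coupling or a post.
- cup_grip (a point): On the cup's axis, 90 mm above its underside: the height to grip the closed clear part from above, 61 mm across here, its flat top 35 mm higher.
- stand: Wooden accessory stand, fixed; plate 96 x 226 x 12 mm with two round posts 40 mm across and 136 mm apart along its y, tops 85 mm above the worktop. Origin under the middle of the plate. The post on its +y side carries the spare cup, the one on its -y side is free.
- free_post (a point): Centre of the flat top of the free post. A cup put on properly has the post inside its skirt and rests with the skirt's ceiling on the post's top, its underside 38 mm below the top.
- coupling: Loose drive coupling: black ribbed barrel 50 mm across and 27 mm high, on top a cross of four dogs 6 mm high (the white one toward its +x, three red); 60 g. Origin at the centre of its underside, on the drive axis on the deck, under the cup at the start; z up. Screwed finger-tight on the spindle by a coarse thread, right-hand or left-hand from case to case, not to be seen from outside.
- coupling_grip (a point): On the coupling's axis, 23 mm above its underside: grip across the barrel from above with the TCP here; 40 N is plenty and the pads slip harmlessly. Turned the wrong way it stops dead within 0.25 rad; the right way it turns and climbs 2 mm per radian, lifts straight off from 2.0 rad after its start, and stops at about 2.25 rad, still free to lift. Until then it cannot be pulled off.
- spare_cup: Shorter cup with a blue ring, 92 mm high, on the other post. Leave it.
- honey: Jar with amber contents and a black lid, 65 mm across, 86 mm high. Leave it.
- mug: Green and white mug, 78 x 116 x 101 mm. Leave it.
- tea: Dark carton of tea bags, 68 x 131 x 107 mm. Leave it.
- plate: Small white plate, 170 mm across. Leave it.
- brush: Grey dish brush, 269 mm long. Leave it.
- tin: Food tin, 75 mm across, 110 mm high. Leave it.
- tub: Round green scrubber, 73 mm across, 29 mm high. Leave it.
Mind the look-alikes: they are no part of the job. What is shaped like the cup but pink or yellow is not meant.

How it is judged:
By the outcome, as a careful person would: the job done as asked, in the order asked, and still so for the second after the job is handed in, while the arm keeps its last pose, push and grip.
It also fails if it takes over 58 s, if anything falls off the work surface, if the arm or the gripper's body presses on something with over 40 N, if the wrist force passes 120 N, or if a joint passes its speed limit or range.

## Working session

There is one attempt and no reset: what is moved stays moved. The work goes in short steps, Python scripts to look and compute and a tool call to move; the robot and the scene stay as the last step left them, time stands still between calls to the robot, and variables do not carry over. Pictures are saved under pics/ and viewed, and the job is handed in when it is done.

Besides the shell and the picture viewer there is one more tool, called after "Call:" as name([rows], argument=value, ...), one row to a line, values as JSON. servo_tool: Moves the arm, as the interface text tells. Its arguments: {"type":"object","properties":{"plan":{"type":"array"},"force":{"type":"number"}},"required":["plan"]}

```bash
ls; mkdir -p pics; python3 - <<'E'
from rig import state,capture
import cv2,numpy as np
s=state();print({k:np.round(v,3).tolist() for k,v in s.items()})
for n in("side","top"):
    c=capture(n);cv2.imwrite(f"pics/{n}0.png",c["img"][:,:,::-1])
    print(n,c["fx"],c["fy"],c["cx"],c["cy"],c["dist_coeffs"],np.round(c["world_from_camera"],3).tolist())
E
```

```text
pics
{'time': 0.0, 'joints': [-1.445, 0.492, 1.559, 0.0, 1.092, -0.106], 'joint_vel': [-0.001, 0.0, 0.001, -0.001, 0.001, 0.003], 'effort': [0.003, -61.263, -25.817, 0.069, 0.048, -0.0], 'tool_pos': [0.144, -0.608, 0.233], 'ee_rot': [-0.001, 0.993, 0.116, -0.0], 'wrist_force': [0.315, -0.491, 0.282], 'ft_torque': [-0.062, -0.003, 0.075], 'opening': 0.095}
side 494.8016388952589 494.8016388952589 321.63965111363854 201.20908213969915 [-0.05497619  0.          0.          0.          0.        ] [[1.0, -0.019, -0.006, 0.572], [-0.007, -0.606, 0.795, -1.776], [-0.019, -0.795, -0.606, 1.432], [0.0, 0.0, 0.0, 1.0]]
top 403.7966893069648 403.7966893069648 318.31806182780605 193.0995291492635 [-0.06884594  0.          0.          0.          0.        ] [[-0.004, -0.99, 0.141, 0.352], [-1.0, 0.003, -0.012, -0.049], [0.011, -0.141, -0.99, 1.51], [0.0, 0.0, 0.0, 1.0]]
```

View pics/side0.png

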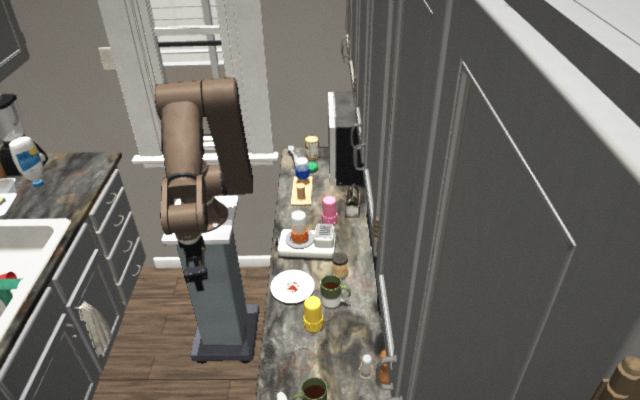

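View pics/top0.png

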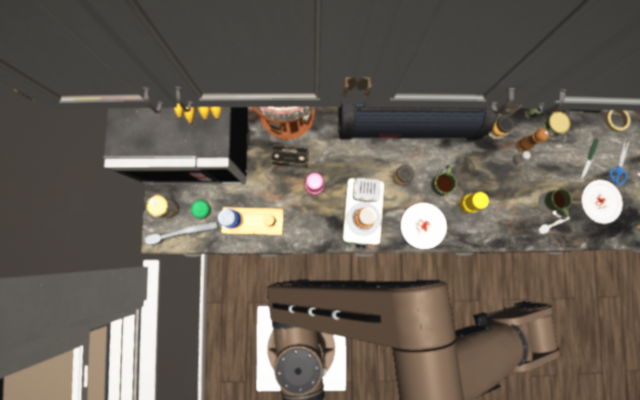

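Side view: orange-ring cup on the white machine at about (299,228), stand with the blue-ring spare cup at (302,175) and the free post at (301,190); pink (330,208) and yellow (313,315) are look-alikes. Top view: orange cup (365,217), stand (253,221), free post (270,221), pink (315,183), yellow (475,202). I'll enlarge to confirm.

```bash
python3 - <<'E'
import cv2,numpy as np
a=cv2.imread("pics/side0.png")[150:270,260:360];b=cv2.imread("pics/top0.png")[165:255,210:410]
a=cv2.resize(a,None,fx=5,fy=5,interpolation=cv2.INTER_CUBIC);b=cv2.resize(b,None,fx=4,fy=4,interpolation=cv2.INTER_CUBIC)
cv2.imwrite("pics/a.png",a);cv2.imwrite("pics/b.png",b)
E
```

```text
(no output)
```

View pics/a.png

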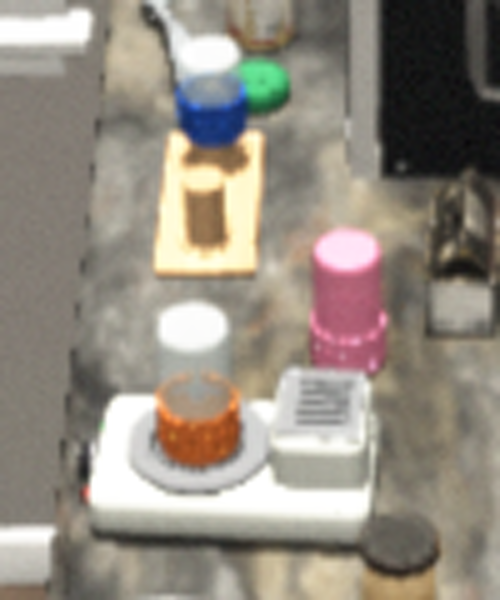

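View pics/b.png

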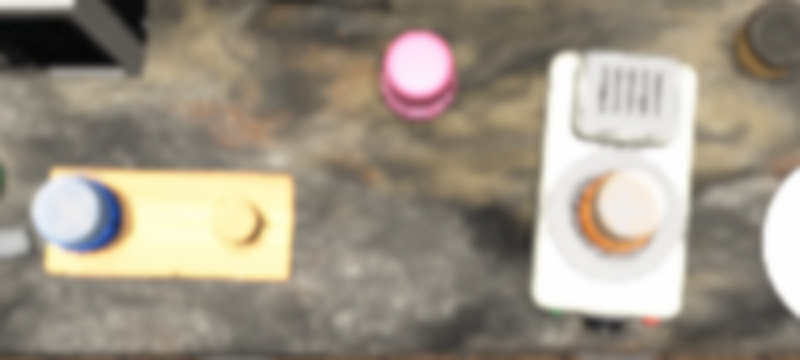

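The orange-ring clear cup on the grey deck is the cup meant (pink and yellow are opaque look-alikes standing on the worktop). The free post is on the −y side of the stand, nearer to the machine. Now I'll measure both.

```bash
cat > h.py <<'E'
import numpy as np,cv2
from rig import state,capture
def ray(c,uv):
    K=np.array([[c["fx"],0,c["cx"]],[0,c["fy"],c["cy"]],[0,0,1]])
    p=cv2.undistortPoints(np.array([[uv]],float),K,np.array(c["dist_coeffs"]))[0,0]
    T=np.array(c["world_from_camera"]);d=T[:3,:3]@[p[0],p[1],1];return T[:3,3],d/np.linalg.norm(d)
def plane(c,uv,z):
    o,d=ray(c,uv);return o+d*(z-o[2])/d[2]
def tri(c1,u1,c2,u2):
    o,d=ray(c1,u1);p,e=ray(c2,u2)
    t=np.linalg.lstsq(np.c_[d,-e],p-o,rcond=None)[0];A=o+t[0]*d;B=p+t[1]*e
    return (A+B)/2,np.linalg.norm(A-B)
def proj(c,X):
    K=np.array([[c["fx"],0,c["cx"]],[0,c["fy"],c["cy"]],[0,0,1]]);T=np.linalg.inv(np.array(c["world_from_camera"]))
    return cv2.projectPoints(np.array([X],float),cv2.Rodrigues(T[:3,:3])[0],T[:3,3],K,np.array(c["dist_coeffs"]))[0][0,0]
E
python3 - <<'E'
from h import *
s=capture("side");t=capture("top")
def blob(img,box,lo,hi):
    x0,x1,y0,y1=box;h=cv2.cvtColor(np.ascontiguousarray(img[y0:y1,x0:x1]),cv2.COLOR_RGB2HSV)
    m=cv2.inRange(h,lo,hi);n,l,st,ce=cv2.connectedComponentsWithStats(m);k=1+st[1:,4].argmax()
    return ce[k]+[x0,y0],st[k]+np.array([x0,y0,0,0,0]),(l==k)
for n,c,b in(("s",s,(270,330,200,260)),("t",t,(340,395,190,245))):
    print("orange",n,blob(c["img"],b,(3,130,90),(20,255,255))[:2])
# hand centres from enlarged crops
S=lambda x,y:(260+x/5-.4,150+y/5-.4)
T=lambda x,y:(210+x/4-.38,165+y/4-.38)
for nm,a,b in(("cuptop",S(193,325),T(632,203)),("posttop",S(205,182),T(235,220)),("deck",S(200,448),T(617,215))):
    print(nm,*tri(s,a,t,b), )
# edges of disc & post: stand plate mask -> yaw
for n,c,b in(("t",t,(215,290,200,245)),("s",s,(285,320,170,210))):
    ce,st,m=blob(c["img"],b,(10,40,150),(30,200,255));ys,xs=np.nonzero(m)
    r=cv2.minAreaRect(np.c_[xs+b[0],ys+b[2]].astype(np.float32));P=[plane(c,q,.012) for q in cv2.boxPoints(r)]
    print(n,r,np.round(P,3).tolist())
    print([np.round(np.linalg.norm(P[i]-P[i-1]),3) for i in range(4)])
# body of machine: white, top
img=t["img"];m=(img[180:250,335:400].min(2)>180).astype(np.uint8)
E
```

```text
orange s (array([299.68493151, 236.62328767]), array([292, 228,  16,  15, 146]))
orange t (array([358.12, 220.36]), array([355, 212,  12,  15,  50]))
cuptop [ 0.4650374  -0.2261966   0.18483602] 0.00017059528716054141
posttop [0.46049393 0.1118667  0.08439696] 0.0012787753746934549
deck [ 0.46506029 -0.22970856  0.05576666] 0.0006344074097306264
t ((254.47789001464844, 217.33187866210938), (67.64981842041016, 39.179691314697266), 3.814074993133545) [[0.41, 0.301, 0.012], [0.556, 0.295, 0.012], [0.538, 0.042, 0.012], [0.393, 0.051, 0.012]]
[np.float64(0.251), np.float64(0.146), np.float64(0.254), np.float64(0.146)]
s ((301.0, 190.5), (29.0, 22.0), 90.0) [[0.399, 0.303, 0.012], [0.511, 0.299, 0.012], [0.513, 0.058, 0.012], [0.409, 0.062, 0.012]]
[np.float64(0.241), np.float64(0.112), np.float64(0.24), np.float64(0.103)]
```

```bash
cat >> h.py <<'E'
from scipy.spatial.transform import Rotation as R
def go(target,base=None):
    s=state();q=s["ee_rot"];r=R.from_quat([q[1],q[2],q[3],q[0]])
    p=np.array(s["tool_pos"]) if base is None else np.array(base)
    x=r.as_matrix()[:,0];tilt=np.degrees(np.arccos(-r.as_matrix()[2,2]))
    print("t",round(s["time"],2),"pos",np.round(p,4),"yaw_x deg",round(np.degrees(np.arctan2(x[1],x[0])),2),"tilt",round(tilt,2),"q",np.round(s["joints"],2),"F",np.round(s["wrist_force"],1),"open",round(s["opening"],4))
    print("shift",np.round(r.as_matrix().T@(np.array(target)-p),4))
E
python3 -c "
from h import *
go([.465,-.227,.275])"
```

```text
t 0.2 pos [ 0.1436 -0.6082  0.2331] yaw_x deg 13.28 tilt 0.04 q [-1.44  0.49  1.56 -0.    1.09 -0.11] F [-0.1  1.1  0. ] open 0.0947
shift [ 0.4004 -0.2972 -0.0417]
```

Call:
servo_tool([
  [[0,0,0],[0.02,-0.015,-0.04],0],
  [[0,0,-3],[0.06,-0.045,-0.042],0],
  [[0,0,-6],[0.1,-0.074,-0.042],0],
  [[0,0,-9],[0.14,-0.104,-0.042],0],
  [[0,0,-12],[0.18,-0.134,-0.042],0],
  [[0,0,-15],[0.22,-0.163,-0.042],0],
  [[0,0,-18],[0.26,-0.193,-0.042],0],
  [[0,0,-20],[0.3,-0.223,-0.042],0],
], force=25)

```text
time: 1.0
tool_pos: [0.3853, -0.3206, 0.2755]
ee_rot: [0.0, 0.958, 0.287, 0.0]
wrist_force: [0.5, -2.2, 0.7]
opening: 0.0955
```

```bash
python3 -c "
from h import *
go([.465,-.227,.275])"
```

```text
t 1.0 pos [ 0.3853 -0.3206  0.2755] yaw_x deg 33.38 tilt 0.02 q [-0.83  0.27  1.8  -0.    1.07  0.16] F [ 0.5 -2.2  0.7] open 0.0955
shift [ 0.1181 -0.0343  0.0005]
```

Call:
servo_tool([
  [[0,0,0],[0.04,-0.012,0],0],
  [[0,0,0],[0.08,-0.023,0],0],
  [[0,0,0],[0.118,-0.034,0],0],
  [[0,0,0],[0.118,-0.034,0],0],
])

```text
time: 1.4
tool_pos: [0.4663, -0.2262, 0.2753]
ee_rot: [-0.0, 0.958, 0.288, 0.0]
wrist_force: [-1.0, -0.2, 0.1]
opening: 0.0951
```

```bash
python3 - <<'E'
from h import *
go([.465,-.227,.150])
for n,b in(("side",(260,360,150,270)),("top",(320,420,160,260))):
    c=capture(n);x0,x1,y0,y1=b;cv2.imwrite(f"pics/{n}1.png",cv2.resize(c["img"][y0:y1,x0:x1,::-1],None,fx=5,fy=5,interpolation=cv2.INTER_CUBIC))
E
```

```text
t 1.4 pos [ 0.4663 -0.2262  0.2753] yaw_x deg 33.5 tilt 0.03 q [-0.58  0.29  1.76  0.    1.09  0.41] F [-1.  -0.2  0.1] open 0.0951
shift [-0.0017 -0.      0.1253]
```

View pics/side1.png

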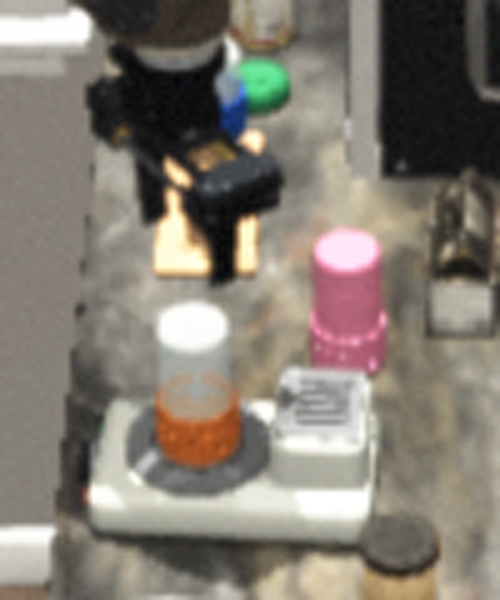

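The jaws (crop tips about (152,215) and (222,275)) are above the clear cup (crop (193,325)), with room on both sides. Lowering and gripping.

Call:
servo_tool([
  [[0,0,0],[-0.002,0,0.035],0],
  [[0,0,0],[-0.002,0,0.065],0],
  [[0,0,0],[-0.002,0,0.095],0],
  [[0,0,0],[-0.002,0,0.115],0],
  [[0,0,0],[-0.002,0,0.125],0],
  [[0,0,0],[-0.002,0,0.125],120],
  [[0,0,0],[-0.002,0,0.125],120],
  [[0,0,0],[-0.002,0,0.125],120],
], force=25)

```text
time: 2.3
tool_pos: [0.4629, -0.2307, 0.1515]
ee_rot: [0.001, 0.958, 0.286, 0.001]
wrist_force: [0.8, -0.3, -0.2]
opening: 0.0768
```

Call:
servo_tool([
  [[0,0,0],[0,0,0],140],
  [[0,0,0],[0,0,0],140],
  [[0,0,0],[0,0,0],140],
])

```text
time: 2.6
tool_pos: [0.4628, -0.2302, 0.151]
ee_rot: [0.0, 0.958, 0.286, 0.0]
wrist_force: [-1.6, 1.3, 5.9]
opening: 0.0606
```

```bash
python3 - <<'E'
from h import *
go([.465,-.227,.24])
c=capture("side");x0,x1,y0,y1=(260,360,150,270);cv2.imwrite(f"pics/side2.png",cv2.resize(c["img"][y0:y1,x0:x1,::-1],None,fx=5,fy=5,interpolation=cv2.INTER_CUBIC))
E
```

```text
t 2.6 pos [ 0.4628 -0.2302  0.151 ] yaw_x deg 33.29 tilt 0.04 q [-0.59  0.45  1.91 -0.    0.78  0.4 ] F [-1.6  1.3  5.9] open 0.0606
shift [ 0.0037 -0.0014 -0.089 ]
```

View pics/side2.png

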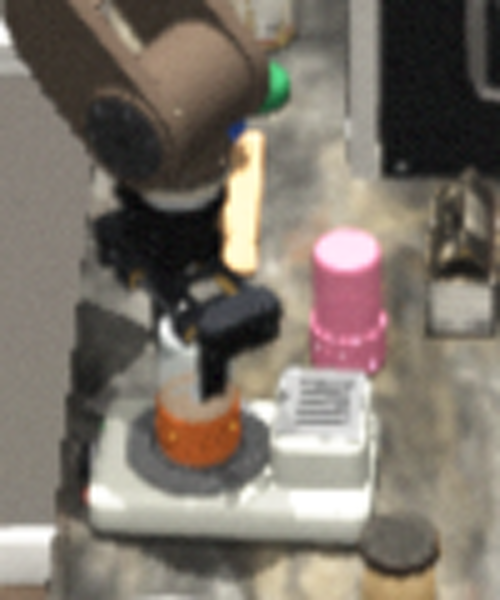

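Jaws closed on the clear part (opening 60.6 mm ≈ the 61 mm expected). Lifting straight.

Call:
servo_tool([
  [[0,0,0],[0,0,-0.01],140],
  [[0,0,0],[0,0,-0.025],140],
  [[0,0,0],[0,0,-0.045],140],
  [[0,0,0],[0,0,-0.065],140],
  [[0,0,0],[0,0,-0.085],140],
  [[0,0,0],[0,0,-0.095],140],
  [[0,0,0],[0,0,-0.095],140],
])

```text
time: 3.35
tool_pos: [0.463, -0.2304, 0.2466]
ee_rot: [0.001, 0.958, 0.286, 0.001]
wrist_force: [1.4, -0.1, -2.9]
opening: 0.0607
```

```bash
python3 - <<'E'
from h import *
go([.4605,.112,.245])
c=capture("side");x0,x1,y0,y1=(260,360,150,270);cv2.imwrite(f"pics/side3.png",cv2.resize(c["img"][y0:y1,x0:x1,::-1],None,fx=5,fy=5,interpolation=cv2.INTER_CUBIC))
E
```

```text
t 3.35 pos [ 0.463  -0.2304  0.2466] yaw_x deg 33.29 tilt 0.13 q [-0.59  0.32  1.8  -0.    1.01  0.4 ] F [ 1.4 -0.1 -2.9] open 0.0607
shift [ 0.1859 -0.2876  0.0012]
```

View pics/side3.png

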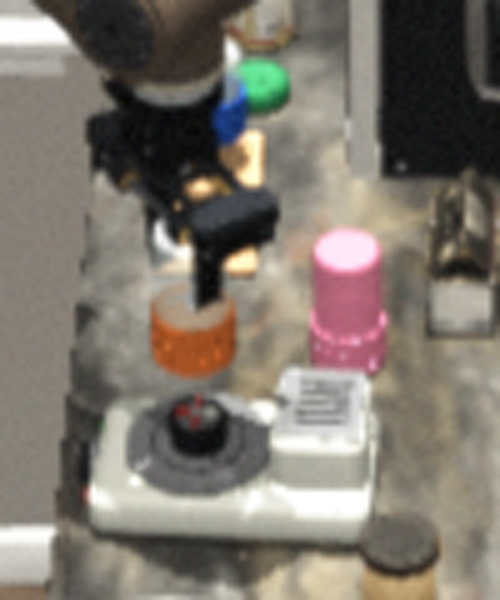

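The cup hangs free at crop (193,330); the coupling with red dogs stays on the deck at (197,425). Carrying over to the free post.

Call:
servo_tool([
  [[0,0,0],[0.02,-0.031,0],140],
  [[0,0,0],[0.043,-0.067,0],140],
  [[0,0,0],[0.068,-0.105,0],140],
  [[0,0,0],[0.093,-0.144,0],140],
  [[0,0,0],[0.118,-0.183,0],140],
  [[0,0,0],[0.143,-0.222,0],140],
  [[0,0,0],[0.166,-0.257,0],140],
  [[0,0,0],[0.18,-0.279,0],140],
])

```text
time: 4.2
tool_pos: [0.4592, 0.1042, 0.2444]
ee_rot: [-0.0, 0.958, 0.287, -0.001]
wrist_force: [0.0, -0.6, -2.0]
opening: 0.0609
```

Call:
servo_tool([
  [[0,0,0],[0.006,-0.009,0],140],
  [[0,0,0],[0.006,-0.009,0],140],
  [[0,0,0],[0.006,-0.009,0],140],
])

```text
time: 4.5
tool_pos: [0.4601, 0.1118, 0.2449]
ee_rot: [0.0, 0.958, 0.286, -0.001]
wrist_force: [0.5, 0.2, -2.4]
opening: 0.061
```

```bash
python3 - <<'E'
from h import *
go([.4605,.112,.1375])
for n,b in(("side",(260,360,150,270)),("top",(220,320,170,270))):
    c=capture(n);x0,x1,y0,y1=b;cv2.imwrite(f"pics/{n}4.png",cv2.resize(c["img"][y0:y1,x0:x1,::-1],None,fx=5,fy=5,interpolation=cv2.INTER_CUBIC))
    cv2.imwrite(f"pics/{n}4f.png",c["img"][:,:,::-1])
E
```

```text
t 4.5 pos [0.4601 0.1118 0.2449] yaw_x deg 33.28 tilt 0.06 q [ 0.1   0.26  1.9  -0.    0.98  1.09] F [ 0.5  0.2 -2.4] open 0.061
shift [6.000e-04 1.000e-04 1.074e-01]
```

View pics/side4.png

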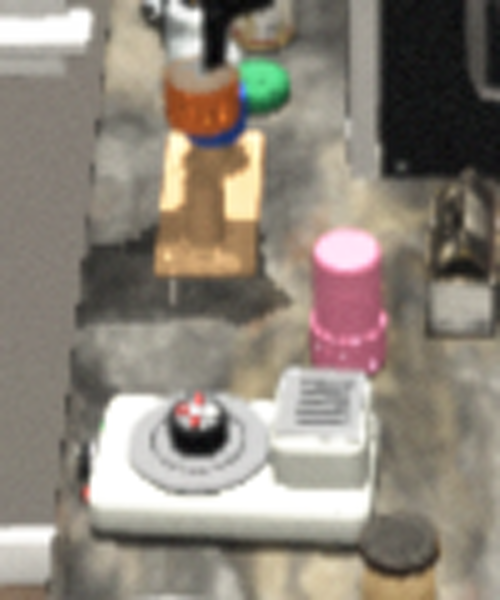

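View pics/top4f.png

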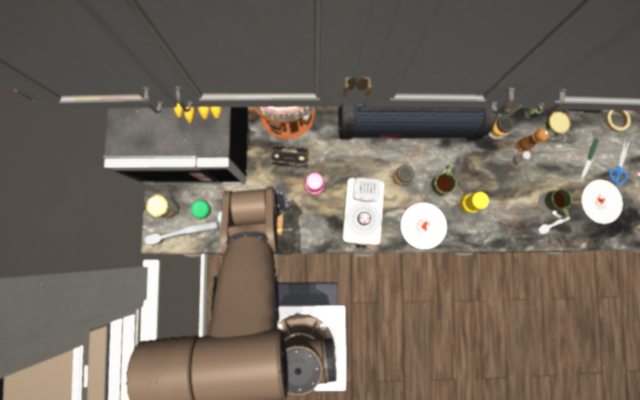

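Side view: cup ring (crop x 166–240, centre ≈203) is above the free post (x≈205), well inside the 10 mm margin. In the top view the coupling at (364,218) is now bare. Lowering in steps.

Call:
servo_tool([
  [[0,0,0],[-0.001,0,0.02],140],
  [[0,0,0],[-0.001,0,0.04],140],
  [[0,0,0],[-0.001,0,0.057],140],
  [[0,0,0],[-0.001,0,0.07],140],
  [[0,0,0],[-0.001,0,0.08],140],
  [[0,0,0],[-0.001,0,0.09],140],
  [[0,0,0],[-0.001,0,0.096],140],
  [[0,0,0],[-0.001,0,0.098],140],
])

```text
time: 5.4
tool_pos: [0.4592, 0.1118, 0.1469]
ee_rot: [0.0, 0.958, 0.286, -0.0]
wrist_force: [0.1, -0.1, -1.4]
opening: 0.0614
```

```bash
python3 - <<'E'
from h import *
go([.4605,.112,.138])
c=capture("side");x0,x1,y0,y1=(260,360,150,270);cv2.imwrite(f"pics/side5.png",cv2.resize(c["img"][y0:y1,x0:x1,::-1],None,fx=5,fy=5,interpolation=cv2.INTER_CUBIC))
E
```

```text
t 5.4 pos [0.4592 0.1118 0.1469] yaw_x deg 33.26 tilt 0.03 q [ 0.1   0.4   2.02 -0.    0.72  1.09] F [ 0.1 -0.1 -1.4] open 0.0614
shift [0.0012 0.0005 0.0089]
```

View pics/side5.png

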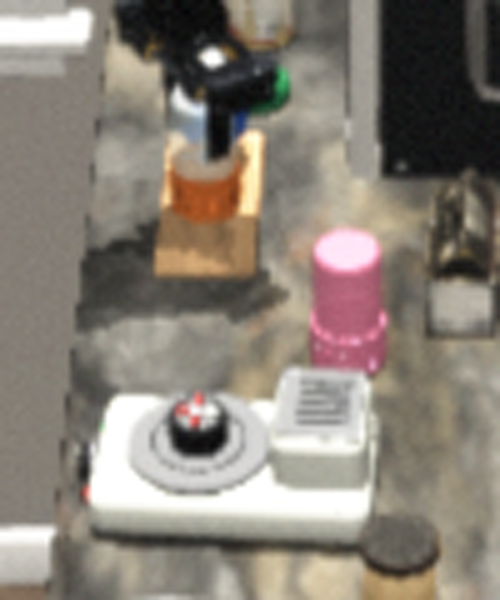

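The underside is now below the post's top with no contact force, so the post is inside the skirt. Final slow lowering to contact.

Call:
servo_tool([
  [[0,0,0],[0,0,0.002],140],
  [[0,0,0],[0,0,0.004],140],
  [[0,0,0],[0,0,0.006],140],
  [[0,0,0],[0,0,0.007],140],
  [[0,0,0],[0,0,0.007],140],
])

```text
time: 5.95
tool_pos: [0.4593, 0.112, 0.1403]
ee_rot: [0.0, 0.958, 0.286, -0.0]
wrist_force: [-0.8, -0.0, -1.9]
opening: 0.0611
```

Call:
servo_tool([
  [[0,0,0],[0,0,0.001],140],
  [[0,0,0],[0,0,0.001],140],
])

```text
time: 6.15
tool_pos: [0.4593, 0.112, 0.1393]
ee_rot: [0.0, 0.958, 0.286, -0.0]
wrist_force: [-0.6, 1.0, -2.1]
opening: 0.0608
```

Call:
servo_tool([
  [[0,0,0],[0,0,0.001],140],
  [[0,0,0],[0,0,0.001],140],
])

```text
time: 6.35
tool_pos: [0.4592, 0.112, 0.1383]
ee_rot: [0.0, 0.958, 0.286, -0.0]
wrist_force: [-0.4, 0.8, -1.7]
opening: 0.0611
```

Call:
servo_tool([
  [[0,0,0],[0,0,0.001],140],
  [[0,0,0],[0,0,0.001],140],
])

```text
time: 6.55
tool_pos: [0.4594, 0.1121, 0.1377]
ee_rot: [0.0, 0.958, 0.286, 0.0]
wrist_force: [-0.5, 0.6, 2.8]
opening: 0.0607
```

Contact is felt at z=0.1377, as predicted (0.138). Releasing and retreating upward.

Call:
servo_tool([
  [[0,0,0],[0,0,0],80],
  [[0,0,0],[0,0,0],40],
  [[0,0,0],[0,0,0],0],
  [[0,0,0],[0,0,0],0],
])

```text
time: 6.95
tool_pos: [0.4593, 0.112, 0.1374]
ee_rot: [0.0, 0.958, 0.286, -0.0]
wrist_force: [0.8, -0.9, 0.0]
opening: 0.084
```

Call:
servo_tool([
  [[0,0,0],[0,0,-0.01],0],
  [[0,0,0],[0,0,-0.03],0],
  [[0,0,0],[0,0,-0.06],0],
  [[0,0,0],[0,0,-0.09],0],
  [[0,0,0],[0,0,-0.11],0],
])

```text
time: 7.45
tool_pos: [0.4595, 0.1121, 0.2501]
ee_rot: [0.0, 0.958, 0.286, 0.001]
wrist_force: [-0.1, -0.1, -0.4]
opening: 0.0953
```

```bash
python3 - <<'E'
from h import *
go([.465,-.228,.20])
for n,b in(("side",(260,360,150,270)),("top",(335,395,170,250))):
    c=capture(n);x0,x1,y0,y1=b;f=5 if n=="side" else 7;cv2.imwrite(f"pics/{n}6.png",cv2.resize(c["img"][y0:y1,x0:x1,::-1],None,fx=f,fy=f,interpolation=cv2.INTER_CUBIC))
E
```

```text
t 7.45 pos [0.4595 0.1121 0.2501] yaw_x deg 33.28 tilt 0.13 q [ 0.1   0.25  1.9  -0.    0.99  1.09] F [-0.1 -0.1 -0.4] open 0.0953
shift [-0.1821  0.2873  0.05  ]
```

View pics/side6.png

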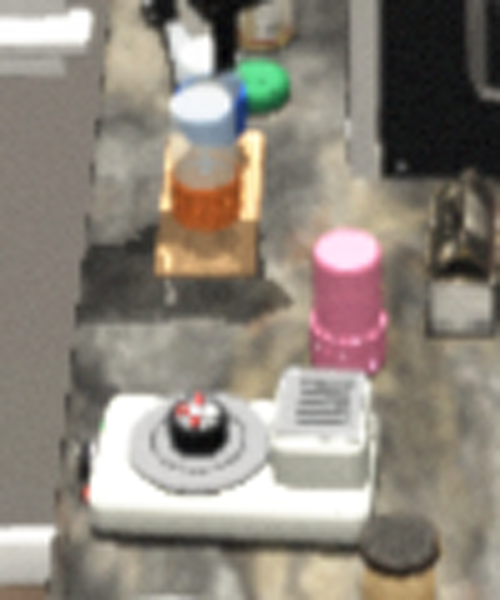

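View pics/top6.png

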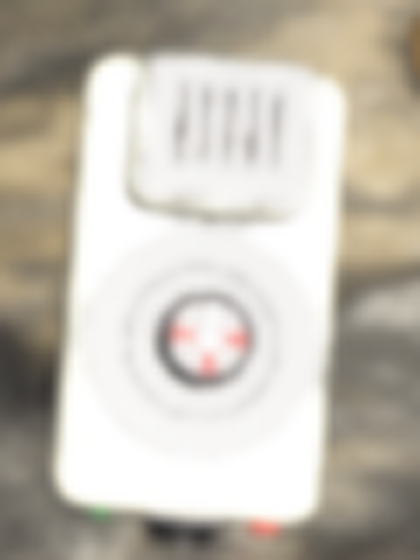

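The cup stands upright on the free post (crop (203,160)). The coupling is centred in the side crop at (200,411) and in the top crop at (206,338).

```bash
python3 - <<'E'
from h import *
s=capture("side");t=capture("top")
print(tri(s,(260+199/5-.4,150+411/5-.4),t,(335+207/7-.43,170+338/7-.43)))
print(plane(t,(335+205/7-.43,170+338/7-.43),.087),plane(t,(335+203/7-.43,170+345/7-.43),.06),plane(s,(260+200/5-.4,150+448/5-.4),.06))
g=np.ascontiguousarray(t["img"][195:240,345:385]).min(2)
print(g[15:32,8:24])
E
```

```text
(array([ 0.46489888, -0.22593729,  0.09312921]), np.float64(0.0012827578547673526))
[ 0.4647526  -0.22576498  0.087     ] [ 0.46329645 -0.22802649  0.06      ] [ 0.46507608 -0.23452639  0.06      ]
[[244 242 236 230 228 232 236 238 238 237 236 235 233 233 232 229]
 [243 238 230 229 234 237 237 231 223 216 213 210 208 214 222 229]
 [241 233 230 236 239 237 227 203 185 181 183 182 183 183 190 210]
 [238 233 235 240 237 225 196 177 184 201 207 212 219 204 188 191]
 [235 233 238 238 227 193 168 183 216 231 233 239 244 235 219 202]
 [230 234 239 234 206 159 156 198 229 237 239 245 249 244 235 223]
 [225 235 240 228 185 137 147 187 218 230 237 246 248 243 235 226]
 [227 237 239 222 166 122 136 169 193 211 235 248 249 237 221 204]
 [233 239 239 219 155 117 148 187 204 215 238 250 249 236 203 175]
 [234 240 241 223 159 120 165 214 230 233 237 243 244 237 221 198]
 [229 239 242 228 171 125 160 214 235 238 231 215 223 235 234 221]
 [228 237 242 235 200 144 140 185 223 233 220 184 198 229 231 212]
 [232 235 242 241 227 181 134 140 179 205 198 170 180 206 207 186]
 [236 232 239 243 238 215 165 130 134 154 159 147 152 166 172 179]
 [240 233 235 241 242 235 213 178 148 136 138 140 146 161 185 208]
 [243 238 234 235 241 242 237 227 205 188 184 190 196 208 226 234]
 [246 243 237 232 235 242 243 241 236 231 230 232 234 237 240 240]]
```

Call:
servo_tool([
  [[0,0,0],[-0.024,0.037,0],0],
  [[0,0,0],[-0.048,0.076,0],0],
  [[0,0,0],[-0.074,0.116,0],0],
  [[0,0,0],[-0.1,0.157,0],0],
  [[0,0,0],[-0.126,0.198,0],0],
  [[0,0,0],[-0.15,0.236,0],0],
  [[0,0,0],[-0.17,0.268,0],0],
  [[0,0,0],[-0.181,0.286,0],0],
])

```text
time: 8.45
tool_pos: [0.4643, -0.2289, 0.2459]
ee_rot: [-0.001, 0.958, 0.285, -0.001]
wrist_force: [-0.4, -0.6, -0.5]
opening: 0.0951
```

Call:
servo_tool([
  [[0,0,0],[0,0,0.03],0],
  [[0,0,0],[0,0,0.06],0],
  [[0,0,0],[0,0,0.09],0],
  [[0,0,0],[0,0,0.1],0],
  [[0,0,0],[0,0,0.1],0],
])

```text
time: 8.95
tool_pos: [0.4643, -0.226, 0.1459]
ee_rot: [-0.001, 0.958, 0.286, -0.001]
wrist_force: [-0.2, -0.4, 0.3]
opening: 0.0954
```

```bash
python3 - <<'E'
from h import *
go([.4645,-.227,.0835])
for n,b in(("side",(260,360,170,270)),):
    c=capture(n);x0,x1,y0,y1=b;f=6;cv2.imwrite(f"pics/{n}7.png",cv2.resize(c["img"][y0:y1,x0:x1,::-1],None,fx=f,fy=f,interpolation=cv2.INTER_CUBIC))
E
```

```text
t 8.95 pos [ 0.4643 -0.226   0.1459] yaw_x deg 33.28 tilt 0.22 q [-0.58  0.45  1.92 -0.    0.77  0.41] F [-0.2 -0.4  0.3] open 0.0954
shift [-0.0003  0.0012  0.0624]
```

View pics/side7.png

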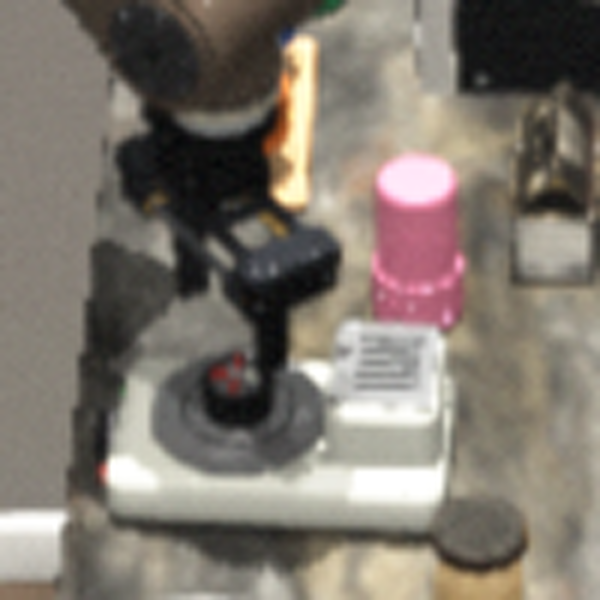

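The fingers straddle the coupling (crop (237,385)) and clear the tower. Descending to z 0.0835.

Call:
servo_tool([
  [[0,0,0],[0,0.001,0.025],0],
  [[0,0,0],[0,0.001,0.045],0],
  [[0,0,0],[0,0.001,0.057],0],
  [[0,0,0],[0,0.001,0.062],0],
  [[0,0,0],[0,0.001,0.062],60],
  [[0,0,0],[0,0.001,0.062],110],
  [[0,0,0],[0,0.001,0.062],150],
  [[0,0,0],[0,0.001,0.062],180],
], force=40)

```text
time: 9.8
tool_pos: [0.4657, -0.2274, 0.086]
ee_rot: [0.0, 0.958, 0.286, 0.0]
wrist_force: [0.5, 0.2, 0.9]
opening: 0.0685
```

Call:
servo_tool([
  [[0,0,0],[0,0,0],180],
  [[0,0,0],[0,0,0],180],
  [[0,0,0],[0,0,0],180],
])

```text
time: 10.1
tool_pos: [0.4655, -0.2273, 0.0855]
ee_rot: [0.0, 0.958, 0.286, 0.0]
wrist_force: [-0.8, -1.0, 2.1]
opening: 0.0474
```

```bash
python3 - <<'E'
from h import *
go([.4645,-.227,.0835]);print(state()["ft_torque"])
E
```

```text
t 10.1 pos [ 0.4655 -0.2273  0.0855] yaw_x deg 33.28 tilt 0.01 q [-0.58  0.55  1.96 -0.    0.63  0.41] F [-0.8 -1.   2.1] open 0.0474
shift [-0.0007 -0.0008  0.002 ]
[0.03606627 0.04180651 0.01739254]
```

Gripped. Trying the first way: counter-clockwise seen from above (−z of the tool), 20°.

Call:
servo_tool([
  [[0,0,-4],[0,0,0],180],
  [[0,0,-8],[0,0,0],180],
  [[0,0,-12],[0,0,0],180],
  [[0,0,-16],[0,0,0],180],
  [[0,0,-20],[0,0,0],180],
  [[0,0,-20],[0,0,0],180],
])

```text
time: 10.7
tool_pos: [0.4655, -0.2272, 0.0855]
ee_rot: [0.0, 0.894, 0.449, -0.0]
wrist_force: [-1.0, 1.0, 2.7]
opening: 0.0481
```

```bash
cat > look.py <<'E'
from h import *;import sys
go([.4645,-.227,.0835]);print("torque",np.round(state()["ft_torque"],3))
for n,b in(("side",(275,325,205,255)),("top",(340,390,190,240))):
    c=capture(n);x0,x1,y0,y1=b;f=8;im=cv2.resize(c["img"][y0:y1,x0:x1,::-1],None,fx=f,fy=f,interpolation=cv2.INTER_CUBIC)
    globals()[n]=im
cv2.imwrite(f"pics/look{sys.argv[1]}.png",np.hstack([side,top]))
E
python3 look.py 1
```

```text
t 10.7 pos [ 0.4655 -0.2272  0.0855] yaw_x deg 53.34 tilt 0.01 q [-0.58  0.55  1.96 -0.    0.63  0.06] F [-1.   1.   2.7] open 0.0481
shift [-0.0004 -0.0009  0.002 ]
torque [ 0.025  0.066 -0.012]
```

View pics/look1.png

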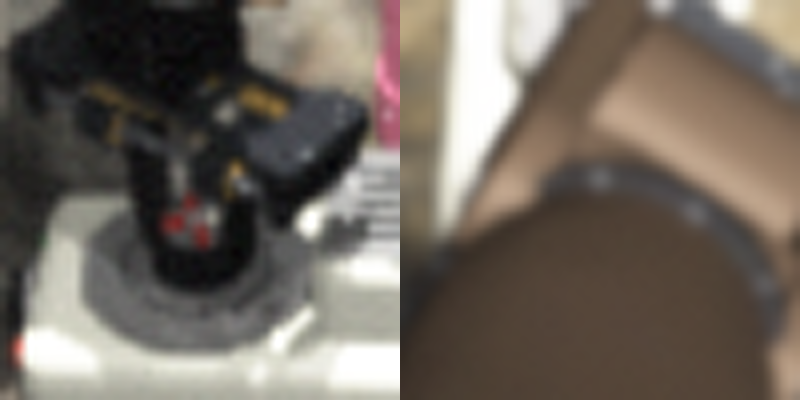

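The dogs (side crop: (190,200), (172,222), (203,235)) turned with the jaws, with almost no torque. That could still be within the 0.25 rad of free play, so I'll now try the other way, to 20° beyond the start.

Call:
servo_tool([
  [[0,0,5],[0,0,0],180],
  [[0,0,11],[0,0,0],180],
  [[0,0,17],[0,0,0],180],
  [[0,0,23],[0,0,0],180],
  [[0,0,29],[0,0,0],180],
  [[0,0,35],[0,0,0],180],
  [[0,0,40],[0,0,0],180],
  [[0,0,40],[0,0,0],180],
])

```text
time: 11.6
tool_pos: [0.4655, -0.2273, 0.0857]
ee_rot: [0.0, 0.993, 0.115, -0.0]
wrist_force: [-0.7, 0.4, 5.9]
opening: 0.048
```

```bash
python3 look.py 2
```

```text
t 11.6 pos [ 0.4655 -0.2273  0.0857] yaw_x deg 13.22 tilt 0.04 q [-0.58  0.55  1.96 -0.    0.63  0.76] F [-0.7  0.4  5.9] open 0.048
shift [-0.0009 -0.0005  0.0022]
torque [0.059 0.197 0.798]
```

View pics/look2.png

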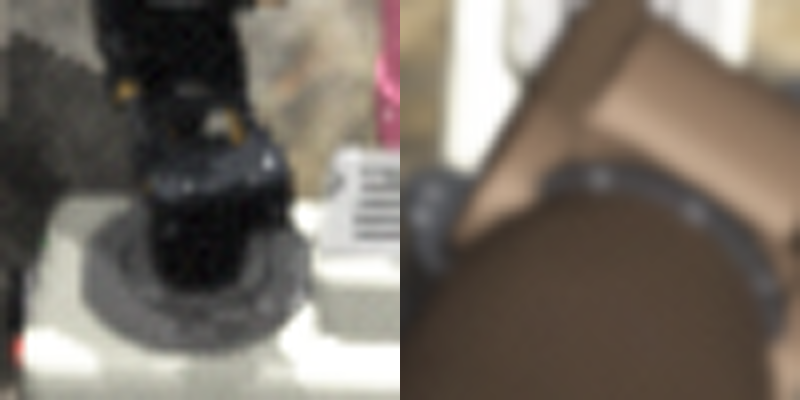

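Turned clockwise it stops: 0.8 N·m, with the pads slipping. Counter-clockwise it turned freely, so it is a right-hand thread. Unscrewing counter-clockwise about 140°, following the climb.

Call:
servo_tool([
  [[0,0,-4],[0,0,0],180],
  [[0,0,-10],[0,0,-0.0002],180],
  [[0,0,-17],[0,0,-0.0004],180],
  [[0,0,-24],[0,0,-0.0007],180],
  [[0,0,-31],[0,0,-0.0009],180],
  [[0,0,-38],[0,0,-0.0012],180],
  [[0,0,-45],[0,0,-0.0014],180],
  [[0,0,-50],[0,0,-0.0016],180],
])

```text
time: 12.5
tool_pos: [0.4654, -0.2272, 0.0868]
ee_rot: [-0.0, 0.85, 0.527, -0.0]
wrist_force: [0.4, 0.5, -0.5]
opening: 0.0477
```

```bash
python3 look.py 3
```

```text
t 12.5 pos [ 0.4654 -0.2272  0.0868] yaw_x deg 63.58 tilt 0.02 q [-0.58  0.55  1.96  0.    0.63 -0.12] F [ 0.4  0.5 -0.5] open 0.0477
shift [-0.0002 -0.0009  0.0033]
torque [-0.01  -0.051 -0.052]
```

View pics/look3.png

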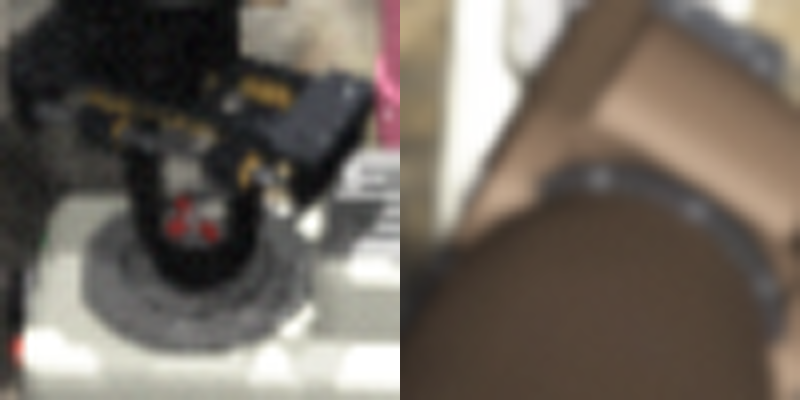

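The dogs have turned further counter-clockwise ((183,205), (177,228), (210,232)) at almost no torque. Continuing.

Call:
servo_tool([
  [[0,0,-6],[0,0,-0.0002],180],
  [[0,0,-12],[0,0,-0.0004],180],
  [[0,0,-19],[0,0,-0.0007],180],
  [[0,0,-26],[0,0,-0.0009],180],
  [[0,0,-33],[0,0,-0.0012],180],
  [[0,0,-40],[0,0,-0.0014],180],
  [[0,0,-46],[0,0,-0.0016],180],
  [[0,0,-50],[0,0,-0.0017],180],
])

```text
time: 13.4
tool_pos: [0.4654, -0.2272, 0.0886]
ee_rot: [-0.0, 0.549, 0.836, 0.0]
wrist_force: [-0.4, 0.7, -1.2]
opening: 0.0477
```

Call:
servo_tool([
  [[0,0,-6],[0,0,-0.0002],180],
  [[0,0,-12],[0,0,-0.0004],180],
  [[0,0,-18],[0,0,-0.0007],180],
  [[0,0,-23],[0,0,-0.0009],180],
  [[0,0,-28],[0,0,-0.001],180],
  [[0,0,-33],[0,0,-0.0012],180],
  [[0,0,-38],[0,0,-0.0013],180],
  [[0,0,-38],[0,0,-0.0013],180],
])

```text
time: 14.2
tool_pos: [0.4655, -0.2272, 0.0899]
ee_rot: [-0.0, 0.249, 0.969, 0.0]
wrist_force: [-0.4, -0.4, -1.6]
opening: 0.0476
```

```bash
python3 look.py 4
```

```text
t 14.2 pos [ 0.4655 -0.2272  0.0899] yaw_x deg 151.22 tilt 0.01 q [-0.58  0.54  1.96  0.    0.64 -1.65] F [-0.4 -0.4 -1.6] open 0.0476
shift [ 0.0009 -0.0003  0.0064]
torque [ 0.084 -0.178 -0.025]
```

View pics/look4.png

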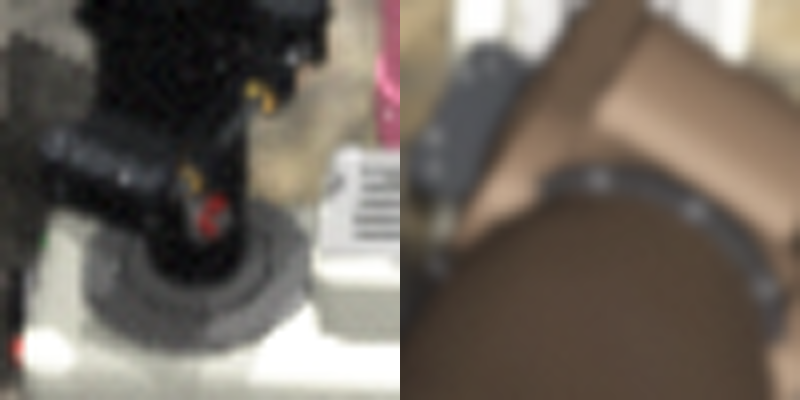

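No end-stop torque yet; turning a little further until it is felt.

Call:
servo_tool([
  [[0,0,-4],[0,0,-0.0001],180],
  [[0,0,-8],[0,0,-0.0003],180],
  [[0,0,-12],[0,0,-0.0004],180],
])

```text
time: 14.6
tool_pos: [0.4658, -0.2271, 0.0901]
ee_rot: [0.0, 0.147, 0.989, 0.0]
wrist_force: [9.1, 3.5, -9.9]
opening: 0.048
```

```bash
python3 look.py 5
```

```text
t 14.6 pos [ 0.4658 -0.2271  0.0901] yaw_x deg 163.05 tilt 0.08 q [-0.58  0.54  1.96  0.    0.64 -1.86] F [ 9.1  3.5 -9.9] open 0.048
shift [ 0.0013 -0.0003  0.0066]
torque [ 0.549 -1.773 -1.476]
```

End stop felt (−1.5 N·m), so it's fully unscrewed. Backing off slightly and lifting gently.

Call:
servo_tool([
  [[0,0,2],[0,0,0],180],
  [[0,0,3],[0,0,-0.001],180],
  [[0,0,3],[0,0,-0.003],180],
  [[0,0,3],[0,0,-0.005],180],
])

```text
time: 15.1
tool_pos: [0.4654, -0.2272, 0.0955]
ee_rot: [-0.0, 0.172, 0.985, -0.0]
wrist_force: [-0.3, -0.8, -0.4]
opening: 0.0474
```

```bash
python3 look.py 6
```

```text
t 15.1 pos [ 0.4654 -0.2272  0.0955] yaw_x deg 160.21 tilt 0.02 q [-0.58  0.53  1.96 -0.    0.65 -1.81] F [-0.3 -0.8 -0.4] open 0.0474
shift [ 0.0009 -0.0001  0.012 ]
torque [ 0.09  -0.126 -0.011]
```

View pics/look6.png

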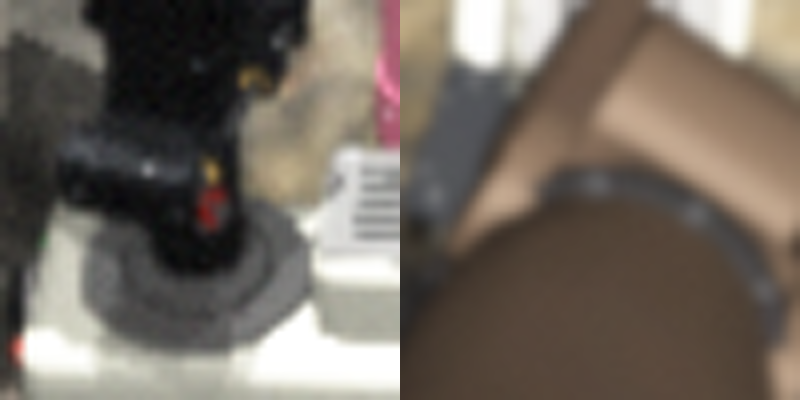

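It comes up freely, with only its weight felt. Raising well clear.

Call:
servo_tool([
  [[0,0,0],[0,0,-0.01],180],
  [[0,0,0],[0,0,-0.025],180],
  [[0,0,0],[0,0,-0.045],180],
  [[0,0,0],[0,0,-0.07],180],
  [[0,0,0],[0,0,-0.095],180],
  [[0,0,0],[0,0,-0.12],180],
  [[0,0,0],[0,0,-0.135],180],
  [[0,0,0],[0,0,-0.14],180],
])

```text
time: 16.0
tool_pos: [0.4657, -0.2274, 0.2377]
ee_rot: [0.001, 0.171, 0.985, -0.001]
wrist_force: [0.2, -0.2, -0.9]
opening: 0.0475
```

Call:
servo_tool([
  [[0,0,0],[0,0,0],180],
  [[0,0,0],[0,0,0],180],
  [[0,0,0],[0,0,0],180],
])

```text
time: 16.3
tool_pos: [0.4652, -0.2271, 0.2346]
ee_rot: [-0.001, 0.171, 0.985, 0.0]
wrist_force: [0.4, 0.5, -1.3]
opening: 0.0479
```

```bash
python3 look.py 7; python3 - <<'E'
from h import *
c=capture("side");x0,x1,y0,y1=(260,360,150,270);cv2.imwrite(f"pics/side8.png",cv2.resize(c["img"][y0:y1,x0:x1,::-1],None,fx=5,fy=5,interpolation=cv2.INTER_CUBIC))
cv2.imwrite("pics/side8f.png",c["img"][:,:,::-1])
E
```

```text
t 16.3 pos [ 0.4652 -0.2271  0.2346] yaw_x deg 160.28 tilt 0.08 q [-0.58  0.34  1.82 -0.    0.99 -1.81] F [ 0.4  0.5 -1.3] open 0.0479
shift [ 0.0005 -0.0002  0.1511]
torque [ 0.046 -0.105 -0.002]
```

View pics/side8.png

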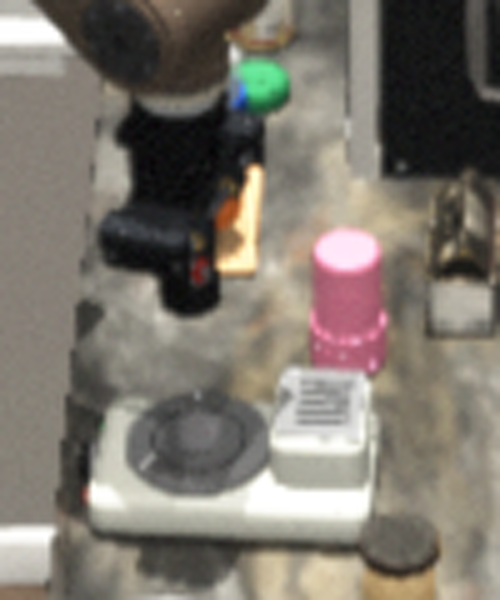

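View pics/side8f.png

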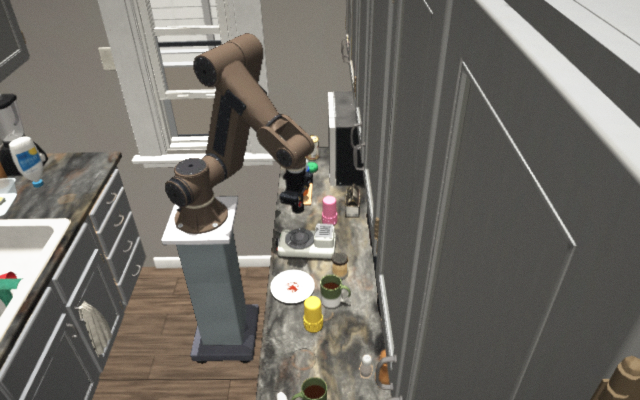

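The coupling hangs in the jaws (crop (190,285)) and the deck is bare (crop (198,435)). A quick top view to check the cup on the post before handing in.

```bash
python3 - <<'E'
from h import *
c=capture("top");cv2.imwrite("pics/top9.png",cv2.resize(c["img"][165:255,210:410,::-1],None,fx=4,fy=4,interpolation=cv2.INTER_CUBIC))
E
```

```text
(no output)
```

View pics/top9.png

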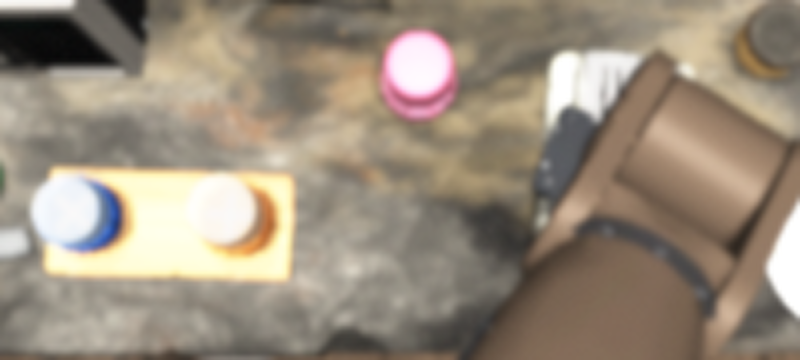

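The orange cup stands upright on the free post (crop (230,212)), and the spare and pink cups haven't moved. Handing in.

```bash
python3 -c "
from rig import sign_off
print(sign_off())"
```

```text
the job is handed in; nothing more can be done
None
```

The coupling is off the spindle and the arm is holding it about 150 mm above its seat on the deck. It has a right-hand thread, and I handed the job in at about 16.4 s.

- **Cup:** I lifted it off the deck and lowered it onto the free post. It made light contact (about 5 N) within 1 mm of the expected height, then I released it.
- **Thread test:** Counter-clockwise (seen from above) the coupling turned freely. Clockwise it stopped dead, at 0.8 N·m with the pads slipping.
- **Unscrewing:** I turned it about 150° counter-clockwise from the clockwise stop, to the end stop at 1.5 N·m, and it then lifted off freely.
- **Last checks:** The final pictures show the deck bare, the orange cup upright on the free post, and the spare and pink cups where they were.
- **Disagreements:** The gripper reads 48 mm across a coupling described as 50 mm, and it sat about 2.5 mm higher on the barrel than planned. The grip held throughout, and no check failed.

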